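Set out the glass sizes in order of height

ROBOT

A 6-joint arm with a two-finger parallel gripper is mounted at the origin on the work surface. World frame = base frame: x ahead of the robot, y to its left, z up, the work surface at z = 0. Lengths are in mm, angles in rad, forces in N, time in s.
With the tool pointing down it reaches from about 275 to 750 mm from the base axis. Payload 10.2 kg.
Tool frame: the origin (TCP) lies midway between the tips of the shut fingers; the grasp point (between the pads) lies 19 mm behind it (ctrl.pinch_z is the distance from the TCP to the grasp point, in mm); x points along the fingers, z is the direction in which the jaws open and shut, and the axes are right-handed (so a half turn about x gives the same grasp; the last joint's range is limited). The gripper opens to 85 mm and grips with 20 to 120 N. Pads are 22 mm wide; open, the fingers measure 114 mm over their backs; the gripper's body (76 mm by 85 mm) begins 54 mm behind the grasp point. The pads swing forward as they close: fully open they stand 13 mm farther back than shut.
Start: joints at [-1.363, 0.313, 1.498, -0, 1.331, -0.223], TCP at [219.227, -477.044, 231.294] pointing down, gripper open.
Joint ranges: [-2.94, 2.94], [-0.97, 2.17], [0.19, 2.56], [-1.23, 4.37], [0.02, 3.11], [-2.88, 2.88]. Speed limits (rad/s): [2.39, 2.39, 3.01, 3.14, 3.14, 3.14].

INTERFACE

Orientations are given as a unit quaternion [w, x, y, z].
In Python, from rig import ctrl, capture, workorder, nets gives the robot as it stands. The module is installed in compiled form; this text tells all that it offers.
- The arm moves only by the tool send_rows, never from a script. Its argument "rows" is text: rows parted by semicolons, each of 5 numbers parted by spaces: the opening, from 0 (shut) to 1 (fully open), then the shift along the tool's x, y, z in cm, then the turn about the tool's x in units of 5 degrees (1.0 is 5 degrees). In form: grip x y z yaw; .... A call has 1 to 12 rows; each row is the pose to reach, as a shift and turn from the pose commanded when the call began, along the tool's axes at that moment; what a row does not reach only later rows make up. A row lasts 1/10 s, in which the tool goes at most 50 mm and 8.59 degrees, less where a joint would pass 70% of its speed; a pose out of reach is approached as far as the arm can. A call with a gripper value outside its range is refused whole. The fingers move at their own pace and stop on an object; "grip_force" is the grip in N (left out, the last holds). Time passes only in rows, so rows that repeat a pose let the fingers close. It gives the time, the measured TCP pose, the force and the opening at its end, in the units of the state.
- ctrl.sense(): the state, without advancing time (a new reading comes with each control period).
- capture(name): name is "scene" or "top" or "wrist"; returns a dict with "pixels" (400x640x3 uint8, red, green, blue), "intrinsics" (3x3 intrinsics, pixels), "view" (4x4, takes a point from world to camera coordinates); the wrist camera has in their place "mount" (4x4, takes a point from camera to tool coordinates, whose origin is the TCP and whose axes are the tool frame's). Camera axes: x right, y down, z forward; pixel columns grow to the right and rows downward; lengths in mm; the calibration is good to about 2 mm. A picture is of the moment at which its call begins: read the wrist's pose just before it. There is no depth.
- workorder.finish_job(): hands the job in, once; it reports no verdict.
Trained networks look in a picture, given as the dict that the camera call returned (one of the last four; its "shot" number tells which), for a name from the list of things; names that differ only in an ending like _2 or _b are one class to them, and where a whole thing is asked for, a point or a joint stands for the part that bears it (a point fixed in the world has none). Each returns a list of dicts, best first, with "confidence" (0 to 1); they miss things now and then, are a little off and sometimes report something else, mostly with a low value. They report only what shows in the picture. A call takes as long as a camera call. They do not tell look-alikes from the thing itself.
- nets.boxes_of(picture, target): "location" ([x, y, z] in mm, in world coordinates, good to about 4 mm: the middle of the surface that is visible of it).
- nets.spot_point(picture, target): "location" ([x, y, z] in mm, in world coordinates, good to about 4 mm: a listed point, or the origin of a listed thing).
The state is a dict: "time_s": time; "joints": joint angles; "dq": joint speeds; "tau": joint torques, N m; "eef_pos": TCP position; "ee_rot": TCP orientation; "force": force on the tool from outside, world axes, zero at the start; "wrist_torque": the same for the moment, N m; "grip_width": opening from 0.0 (shut) to 1.0 (fully open).
Only numpy, scipy, OpenCV 4.12 (cv2) and the standard library are available. Lean on these libraries where they do the work, as an engineer would, in place of code of your own. Each camera call takes 0.05 s, during which the arm holds its last target.

TASK

Set out the four washed glasses from the draining mat on the wooden serving plank so that guests can point to a size: each upright in the middle of its own cork coaster, in order of height, the tallest at the end beside the juice bottle and stepping down to the shortest beside the sugar bowl. Set each glass down without dropping it or tipping it over, and leave the juice bottle and the sugar bowl where they stand.

Things in the scene. Friction and masses are not known exactly. Their poses are not given: they have to be found in the camera images.
- glass_xl: Tallest glass: empty straight-sided pale sea-green tumbler, 66 mm outer diameter, 150 mm tall, 3 mm wall, open mouth up; about 0.1 to 0.4 kg. Starts upright on the dark draining mat (5 mm thick). Origin: centre of its underside, z up along its axis.
- glass_l: Second tallest glass: empty straight-sided pale sea-green tumbler, 62 mm outer diameter, 120 mm tall, 3 mm wall, open mouth up; about 0.1 to 0.4 kg. Starts upright on the dark draining mat (5 mm thick). Origin: centre of its underside, z up along its axis.
- glass_m: Third tallest glass: empty straight-sided pale sea-green tumbler, 56 mm outer diameter, 90 mm tall, 3 mm wall, open mouth up; about 0.1 to 0.4 kg. Starts upright on the dark draining mat (5 mm thick). Origin: centre of its underside, z up along its axis.
- glass_s: Shortest glass: empty straight-sided pale sea-green tumbler, 46 mm outer diameter, 62 mm tall, 3 mm wall, open mouth up; about 0.1 to 0.4 kg. Starts upright on the dark draining mat (5 mm thick). Origin: centre of its underside, z up along its axis.
- coaster_1: Cork coaster, round, 82 mm across, 4 mm thick, fixed on the wooden serving plank (390 x 115 mm, top 20 mm above the counter). End coaster; 1, 2, 3, 4 lie in this order along the plank, centres about 90 mm apart. Origin: centre of its underside (z = 20 mm), so glasses stand 24 mm above the counter.
- coaster_2: Cork coaster, round, 82 mm across, 4 mm thick, fixed on the wooden serving plank (390 x 115 mm, top 20 mm above the counter). Inner coaster; 1, 2, 3, 4 lie in this order along the plank, centres about 90 mm apart. Origin: centre of its underside (z = 20 mm), so glasses stand 24 mm above the counter.
- coaster_3: Cork coaster, round, 82 mm across, 4 mm thick, fixed on the wooden serving plank (390 x 115 mm, top 20 mm above the counter). Inner coaster; 1, 2, 3, 4 lie in this order along the plank, centres about 90 mm apart. Origin: centre of its underside (z = 20 mm), so glasses stand 24 mm above the counter.
- coaster_4: Cork coaster, round, 82 mm across, 4 mm thick, fixed on the wooden serving plank (390 x 115 mm, top 20 mm above the counter). End coaster; 1, 2, 3, 4 lie in this order along the plank, centres about 90 mm apart. Origin: centre of its underside (z = 20 mm), so glasses stand 24 mm above the counter.
- juice: Small bottle of yellow orange juice with orange cap, 57 mm diameter, 147 mm tall, standing on the counter off one end of the plank, beside coaster 1 or coaster 4, about 93 mm from its centre. Origin: centre of its underside. Not to be moved.
- sugar: White sugar bowl with blue lid, 70 mm across, 64 mm tall, on the counter off the other end of the plank, about 93 mm from the end coaster's centre. Origin: centre of its underside. Not to be moved.
Not all that is in view belongs to the job. What is shaped like the glass_l but pink, purple or red is not meant.

How it is judged:
By the outcome, as a careful person would: the job done as asked, in the order asked, and still so for the second after the job is handed in, with the robot touching nothing.
It also fails if it takes over 112 s, if anything falls off the work surface, if the arm or the gripper's body presses on something with over 40 N, if the wrist force passes 120 N, or if a joint passes its speed limit or range.

## Working session

There is one attempt and no reset: what is moved stays moved. The work goes in short steps, Python scripts to look and compute and a tool call to move; the robot and the scene stay as the last step left them, time stands still between calls to the robot, and variables do not carry over. Pictures are saved under pics/ and viewed, and the job is handed in when it is done.

Besides the shell and the picture viewer there is one more tool, called after ">>>" in YAML: its name, and indented under it one key for each argument. send_rows: Moves the arm, as the interface text tells. Its arguments: {"type":"object","properties":{"rows":{"type":"string"},"grip_force":{"type":"number"}},"required":["rows"]}

```bash
mkdir -p pics; python3 - <<'E'
from rig import ctrl, capture, workorder, nets
import cv2
s=ctrl.sense(); print({k:(v if not hasattr(v,'__len__') else [round(float(x),3) for x in v]) for k,v in s.items()}, ctrl.pinch_z)
for n in ["scene","top"]:
    p=capture(n); cv2.imwrite(f"pics/{n}0.png",p["pixels"][:,:,::-1]); print(n,p["shot"])
    for t in ["glass_xl","glass_l","glass_m","glass_s","coaster_1","juice","sugar"]:
        for d in nets.spot_point(p,t): print(t,[round(float(x)) for x in d["location"]],round(d["confidence"],2))
print(ctrl.sense()["time_s"])
E
```

```text
{'time_s': 0.0, 'joints': [-1.363, 0.313, 1.498, 0.0, 1.331, -0.223], 'dq': [-0.001, 0.001, -0.001, 0.002, -0.001, 0.0], 'tau': [-0.0, -41.226, -25.975, -0.0, 0.004, -0.0], 'eef_pos': [219.19, -476.76, 230.731], 'ee_rot': [0.595, 0.382, 0.596, -0.381], 'force': [0.779, 0.066, -0.611], 'wrist_torque': [-0.01, -0.021, -0.02], 'grip_width': 0.9986748648939476} 18.700000000000003
scene 1
glass_xl [497, -148, 6] 0.68
glass_xl [574, 77, 14] 0.42
glass_l [619, -256, 4] 0.77
glass_l [771, -202, 2] 0.68
glass_l [709, -386, 0] 0.61
glass_l [634, -160, 7] 0.56
glass_l [494, -394, 2] 0.55
glass_l [484, -255, 10] 0.54
glass_m [619, -256, 4] 0.77
glass_m [771, -202, 2] 0.68
glass_m [709, -386, 0] 0.61
glass_m [634, -160, 7] 0.56
glass_m [494, -394, 2] 0.55
glass_m [484, -255, 10] 0.54
glass_s [619, -256, 4] 0.77
glass_s [771, -202, 2] 0.68
glass_s [709, -386, 0] 0.61
glass_s [634, -160, 7] 0.56
glass_s [494, -394, 2] 0.55
glass_s [484, -255, 10] 0.54
coaster_1 [523, 342, 20] 0.85
coaster_1 [574, 77, 20] 0.73
coaster_1 [557, 163, 21] 0.61
coaster_1 [509, 430, 0] 0.51
juice [506, 433, 0] 0.97
juice [558, 162, 23] 0.61
sugar [592, -22, -2] 0.7
top 2
glass_xl [497, -143, 3] 0.91
glass_l [491, -390, -3] 0.85
glass_l [638, -159, 7] 0.78
glass_l [621, -259, 9] 0.7
glass_l [769, -203, -3] 0.68
glass_l [488, -259, 4] 0.62
glass_l [706, -381, 2] 0.57
glass_m [491, -390, -3] 0.85
glass_m [638, -159, 7] 0.78
glass_m [621, -259, 9] 0.7
glass_m [769, -203, -3] 0.68
glass_m [488, -259, 4] 0.62
glass_m [706, -381, 2] 0.57
glass_s [491, -390, -3] 0.85
glass_s [638, -159, 7] 0.78
glass_s [621, -259, 9] 0.7
glass_s [769, -203, -3] 0.68
glass_s [488, -259, 4] 0.62
glass_s [706, -381, 2] 0.57
coaster_1 [535, 252, 22] 0.92
coaster_1 [522, 340, 20] 0.86
coaster_1 [562, 165, 18] 0.85
coaster_1 [576, 78, 20] 0.57
juice [509, 431, -2] 0.95
sugar [591, -18, -1] 0.92
0.8
```

View pics/scene0.png

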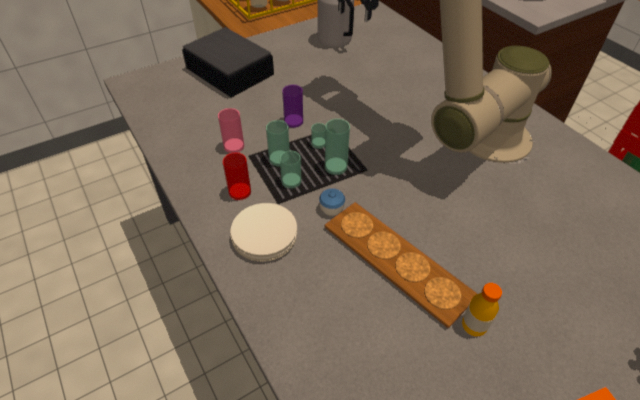

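View pics/top0.png

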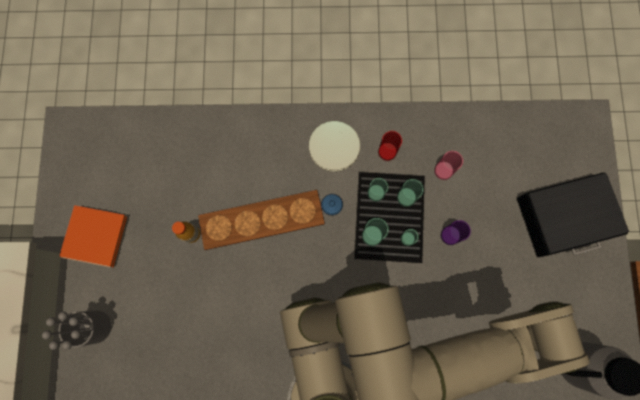

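The scene view shows the green glasses: XL at (337,147), L at (278,140), M at (291,168) and S at (320,133). The pink, red and purple ones are decoys. The juice stands at the +y end of the plank and the sugar at the -y end. Next I'll refine the poses by fitting silhouettes.

```bash
cat > h.py <<'E'
import numpy as np, cv2
from scipy.optimize import minimize
from scipy.spatial.transform import Rotation as R
S={'xl':(33,150),'l':(31,120),'m':(28,90),'s':(23,62)}
def proj(p,P):
    K=np.array(p["intrinsics"]);V=np.array(p["view"]);c=(V@np.c_[P,np.ones(len(P))].T)[:3]
    u=K@c; return (u[:2]/u[2]).T
def sil(p,x,y,z,r,h,sub=8):
    a=np.linspace(0,2*np.pi,40);ring=np.c_[x+r*np.cos(a),y+r*np.sin(a)]
    P=np.r_[np.c_[ring,np.full(40,z)],np.c_[ring,np.full(40,z+h)]]
    hull=cv2.convexHull(proj(p,P).astype(np.float32))
    m=np.zeros((400,640),np.uint8); cv2.fillConvexPoly(m,np.round(hull*16).astype(np.int32),255,shift=4,lineType=cv2.LINE_AA)
    return m/255.
def green(p):
    h=cv2.cvtColor(p["pixels"],cv2.COLOR_RGB2HSV); return ((h[...,0]>60)&(h[...,0]<95)&(h[...,1]>50)).astype(np.uint8)
def cork(p):
    h=cv2.cvtColor(p["pixels"],cv2.COLOR_RGB2HSV); return h
def fit(ps,masks,x,y,z,r,h):
    def cost(v):
        c=0
        for p,m in zip(ps,masks):
            s=sil(p,v[0],v[1],z,r,h); reg=cv2.dilate((s>0).astype(np.uint8),np.ones((3,3)))
            c-= (s*(2*m-1.)).sum()
        return c
    o=minimize(cost,[x,y],method='Nelder-Mead',options=dict(initial_simplex=[[x+6,y],[x-4,y+6],[x-4,y-6]],xatol=.1,fatol=.1)); return o.x,o.fun
def axes():
    from rig import ctrl
    s=ctrl.sense();q=s["ee_rot"];return np.array(s["eef_pos"]),R.from_quat([q[1],q[2],q[3],q[0]]).as_matrix(),s
def show(name,cam):
    from rig import capture
    p=capture(cam);cv2.imwrite(f"pics/{name}.png",p["pixels"][:,:,::-1]);return p
E
python3 - <<'E'
from h import *
from rig import capture
ps=[capture("scene"),capture("top")]
ms=[green(p) for p in ps]
out=[]
for p,m in zip(ps,ms):out.append(cv2.cvtColor(m*120,cv2.COLOR_GRAY2BGR))
for n,(x,y) in dict(xl=(497,-145),l=(620,-257),m=(636,-160),s=(486,-257)).items():
    r,h=S[n]
    print(n,*[(np.round(f[0],1),round(f[1])) for f in (fit([ps[0]],[ms[0]],x,y,5,r,h),fit([ps[1]],[ms[1]],x,y,5,r,h),fit(ps,ms,x,y,5,r,h))],[round(sil(p,x,y,5,r,h).sum()) for p in ps])
for p in ps:
    h=cv2.cvtColor(p["pixels"],cv2.COLOR_RGB2HSV)
    for (x,y) in [(524,339),(541,250),(557,162),(574,73)]:
        u=proj(p,np.array([[x,y,24.]]))[0].astype(int); a=proj(p,np.array([[x+52,y+10,20.]]))[0].astype(int)
        print(h[u[1],u[0]],h[a[1],a[0]])
P,A,s=axes();print(P,A.round(3))
cv2.imwrite("pics/m.png",np.vstack([o[80:300] for o in out]))
cv2.imwrite("pics/plank.png",cv2.resize(ps[1]["pixels"][170:260,170:350,::-1],None,fx=4,fy=4))
E
```

```text
xl (array([ 500.4, -145.8]), -570) (array([ 493.1, -145.6]), -428) (array([ 497.1, -148.1]), -974) [1355, 609]
l (array([ 637., -203.]), -622) (array([ 616.7, -259.3]), -376) (array([ 616.4, -256.3]), -783) [1031, 573]
m (array([ 635.3, -169.5]), -586) (array([ 633.3, -162.5]), -255) (array([ 635.9, -165.5]), -810) [781, 414]
s (array([ 494.4, -144.5]), -445) (array([ 482.3, -257.9]), -161) (array([ 480.4, -253.4]), -300) [414, 268]
[ 15 178 191] [ 14 198 151]
[ 15 177 176] [ 14 194 143]
[ 15 178 186] [ 14 197 145]
[ 15 180 197] [ 14 200 140]
[ 14 158 158] [15 78 98]
[ 14 161 152] [16 81 95]
[ 15 160 156] [ 12 120 108]
[ 14 161 155] [ 13 161 109]
[ 219.21865444 -477.05672721  231.28759533] [[ 0.     0.909  0.418]
 [ 0.     0.418 -0.909]
 [-1.     0.    -0.   ]]
```

View pics/m.png

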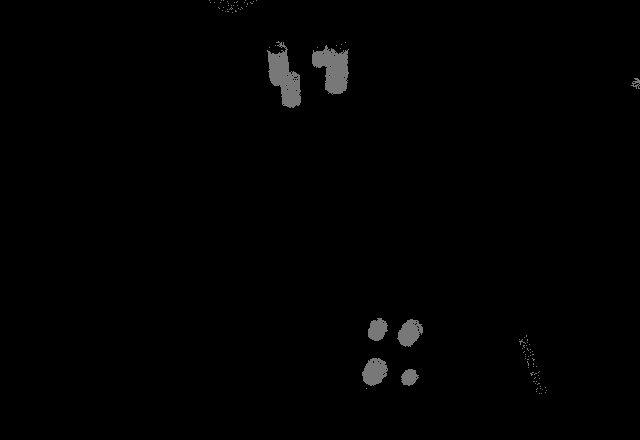

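View pics/plank.png

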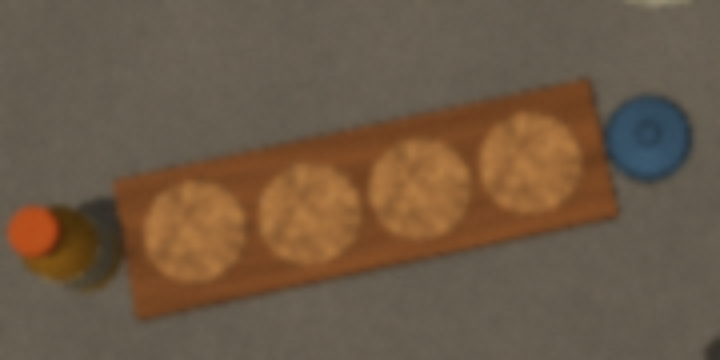

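```bash
python3 - <<'E'
from h import *
from rig import capture
ps=[capture("scene"),capture("top")]
names=['xl','l','m','s']; x0=np.array([497,-146,618,-257,635,-162,485,-257.])
def g2(p):
    a=p["pixels"].astype(int); m=((a[...,1]-a[...,0]>6)&(a[...,2]-a[...,0]>0)).astype(np.uint8)
    return cv2.morphologyEx(m,cv2.MORPH_CLOSE,np.ones((3,3)))
ms=[g2(p) for p in ps]
for sel in ([0],[1],[0,1]):
    def cost(v):
        c=0
        for i in sel:
            s=np.zeros((400,640))
            for k,n in enumerate(names): s=np.maximum(s,sil(ps[i],v[2*k],v[2*k+1],5,*S[n]))
            reg=np.zeros((400,640),bool); 
            if i==0: reg[110:195,258:357]=1
            else: reg[172:252,355:426]=1
            c+=np.abs(s-ms[i])[reg].sum()
        return c
    v=x0
    for _ in range(3): o=minimize(cost,v,method='Powell',options=dict(xtol=.2)); v=o.x
    print(sel,o.x.round(1),round(cost(x0)),round(o.fun))
for i,p in enumerate(ps):
    a=p["pixels"].astype(int); h=cv2.cvtColor(p["pixels"],cv2.COLOR_RGB2HSV)
    res=[]
    for (x,y) in [(524,339),(541,250),(557,162),(574,73)]:
        s=sil(p,x,y,24,50,.1)>0; g=cv2.GaussianBlur(a[...,1].astype(np.float32),(3,3),0)
        inn=sil(p,x,y,24,30,.1)>.5; hi=np.median(g[inn])
        pl=(h[...,0]>8)&(h[...,0]<20)&(h[...,1]>120)
        ring=s&~(sil(p,x,y,24,45,.1)>0)&pl; lo=np.median(g[ring])
        m=((g>(hi+lo)/2)&s&pl).astype(np.uint8); m=cv2.morphologyEx(m,cv2.MORPH_CLOSE,np.ones((5,5)))
        (f,c)=fit([p],[m],x,y,24,41,.1); res.append(f); print(i,f.round(1),round(c),m.sum(),round(float(hi)),round(float(lo)))
ov=np.hstack([cv2.resize(p["pixels"][r:r+90,c:c+110,::-1],None,fx=3.5,fy=3.5) for p,r,c in ((ps[0],110,255),(ps[1],168,340))])
mk=np.hstack([cv2.resize(m[r:r+90,c:c+110]*200,None,fx=3.5,fy=3.5) for m,r,c in ((ms[0],110,255),(ms[1],168,340))])
cv2.imwrite("pics/g.png",np.vstack([ov[:290],cv2.cvtColor(mk,cv2.COLOR_GRAY2BGR)[:290]]))
E
```

```text
[0] [ 499.1 -147.2  620.  -250.6  634.8 -167.7  480.3 -250.8] 931 841
[1] [ 493.3 -145.6  616.4 -258.4  633.8 -162.5  482.4 -258.4] 306 270
[0, 1] [ 496.  -148.   616.6 -257.9  634.8 -164.5  481.  -256.4] 1237 1177
0 [523.8 338.4] -763 881 124 87
0 [537.6 248.7] -658 775 125 89
0 [556.1 161.6] -609 741 124 88
0 [576.2  76.5] -544 634 123 86
1 [521.  338.2] -428 526 107 71
1 [534.2 248.3] -442 544 107 73
1 [553.5 161.4] -430 543 107 72
1 [571.8  76.9] -432 510 107 70
```

View pics/g.png

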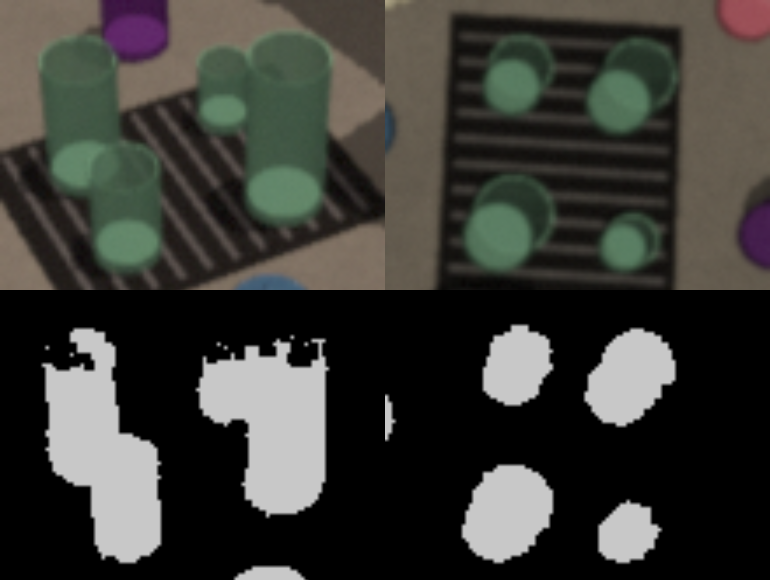

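>>> send_rows:
  rows: "1 0 39 -18.5 -15.3;1 0 39 -18.5 -15.3;1 0 39 -18.5 -15.3;1 0 39 -18.5 -15.3;1 0 39 -18.5 -15.3;1 0 39 -18.5 -15.3;1 0 39 -18.5 -15.3;1 0 39 -18.5 -15.3;1 0 39 -18.5 -15.3;1 0 39 -18.5 -15.3;1 0 39 -18.5 -15.3;1 0 39 -18.5 -15.3"

```text
time_s: 2.2
eef_pos: [495.9, -146.9, 231.3]
ee_rot: [0.704, -0.068, 0.704, 0.068]
force: [-0.3, 0.4, 0.1]
grip_width: 1.0
```

```bash
python3 - <<'E'
from h import *
P,A,s=axes();print(P,A.round(3),np.round(s['joints'],2))
p=show("w1","wrist"); M=np.array(p["mount"]); print(M.round(2).tolist(),np.array(p["intrinsics"]).round(1).tolist())
# project expected xl
T=np.eye(4);T[:3,:3]=A;T[:3,3]=P
V=np.linalg.inv(T@M)
p["view"]=V
im=p["pixels"][:,:,::-1].copy()
for n,(x,y) in dict(xl=(496.5,-146),l=(618,-257.5),m=(635.5,-163),s=(484,-257)).items():
    r,h=S[n];a=np.linspace(0,2*np.pi,60)
    for z in(5,5+h):
        try: cv2.polylines(im,[np.round(proj(p,np.c_[x+r*np.cos(a),y+r*np.sin(a),np.full(60,z)])).astype(np.int32)],True,(0,0,255) if z==5 else (255,0,0))
        except Exception as e: print(e)
cv2.imwrite("pics/w1.png",im)
E
```

```text
[ 495.87168535 -146.85879746  231.30820117] [[-0.    -0.192  0.981]
 [-0.     0.981  0.192]
 [-1.    -0.    -0.   ]] [-0.51  0.3   1.52 -0.    1.33 -0.71]
[[-0.0, -0.27, 0.96, -142.96], [-0.0, -0.96, -0.27, 68.41], [1.0, -0.0, 0.0, -0.26], [0.0, 0.0, 0.0, 1.0]] [[316.0, 0.0, 324.0], [0.0, 316.0, 199.7], [0.0, 0.0, 1.0]]
```

View pics/w1.png

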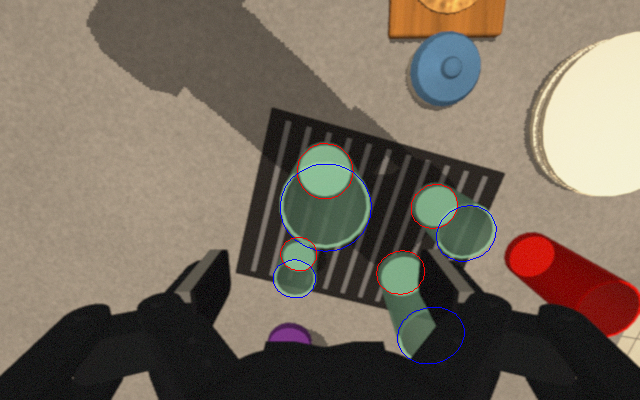

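The wrist view at w1 matches the expected outlines to about 1 mm (XL base at (325,170)). Descending to grasp XL.

>>> send_rows:
  rows: "1 5 0.1 0.1 0;1 9 0.1 0.1 0;1 12 0.1 0.1 0;1 13.1 0.1 0.1 0;1 13.1 0.1 0.1 0;0.4 13.1 0.1 0.1 0;0.4 13.1 0.1 0.1 0;0.4 13.1 0.1 0.1 0;0.4 13.1 0.1 0.1 0;0.4 13.1 0.1 0.1 0;0.4 13.1 0.1 0.1 0;0.4 13.1 0.1 0.1 0"
  grip_force: 50

```text
time_s: 3.45
eef_pos: [497.7, -145.6, 102.4]
ee_rot: [0.704, -0.07, 0.703, 0.068]
force: [-3.8, -1.6, 6.1]
grip_width: 0.76
```

>>> send_rows:
  rows: "0.4 -1 0 0 0;0.4 -3 0 0 0;0.4 -6 0 0 0;0.4 -9 0 0 0;0.4 -11 1 0.3 0;0.4 -12 4 1 0;0.4 -12 8 2 0;0.4 -12 12 3 0;0.4 -12 16 4 0;0.4 -12 20 5 0;0.4 -12 24 6 0;0.4 -12 28 7 0"

```text
time_s: 4.65
eef_pos: [511.3, 145.1, 221.7]
ee_rot: [0.704, -0.069, 0.703, 0.069]
force: [1.5, -0.6, -2.6]
grip_width: 0.761
```

>>> send_rows:
  rows: "0.4 0 4 1 0;0.4 0 8 2 0;0.4 0 12 3 0;0.4 0 15 3.8 0;0.4 0 17 4.3 0;0.4 0 18.5 4.7 0;0.4 0 19.1 4.8 0;0.4 0 19.1 4.8 0;0.4 2 19.1 4.8 0;0.4 5 19.1 4.8 0;0.4 7 19.1 4.8 0;0.4 7 19.1 4.8 0"

```text
time_s: 5.85
eef_pos: [520.5, 338.6, 148.0]
ee_rot: [0.702, -0.069, 0.706, 0.068]
force: [-0.4, 0.3, -4.1]
grip_width: 0.756
```

```bash
python3 - <<'E'
from h import *
P,A,s=axes();print(P,A.round(3),np.round(s['joints'],2),s['force'],s['grip_width'])
C=[(522.5,339),(536,249.5),(556,162),(574,77)]
p=show("w2","wrist"); T=np.eye(4);T[:3,:3]=A;T[:3,3]=P
p["view"]=np.linalg.inv(T@np.array(p["mount"]))
im=p["pixels"][:,:,::-1].copy();a=np.linspace(0,2*np.pi,60)
for x,y in C: cv2.polylines(im,[np.round(proj(p,np.c_[x+41*np.cos(a),y+41*np.sin(a),np.full(60,24)])).astype(np.int32)],True,(255,0,0))
cv2.imwrite("pics/w2.png",im); show("t2","top");
E
```

```text
[520.49738082 338.55544377 147.97617511] [[-0.005 -0.193  0.981]
 [-0.002  0.981  0.193]
 [-1.    -0.001 -0.005]] [ 0.39  0.6   1.29 -0.    1.26  0.19] [-0.37432295  0.30428503 -4.06033316] 0.7555401679829903
```

View pics/w2.png

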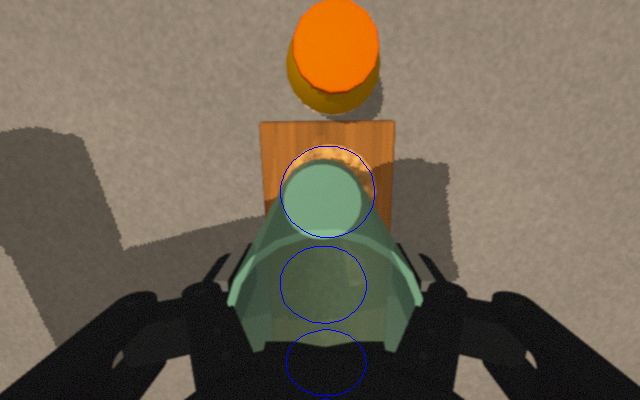

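>>> send_rows:
  rows: "0.4 1 0 0.2 0;0.4 1.8 0 0.2 0;0.4 2.3 0 0.2 0;0.4 2.5 0 0.2 0;0.4 2.5 0 0.2 0;0.4 2.5 0 0.2 0;0.4 2.5 0 0.2 0"

```text
time_s: 6.65
eef_pos: [523.6, 340.5, 125.7]
ee_rot: [0.704, -0.069, 0.704, 0.069]
force: [0.1, -0.8, -2.5]
grip_width: 0.757
```

>>> send_rows:
  rows: "0.4 0.1 0 0 0;0.4 0.1 0 0 0;0.4 0.1 0 0 0"

```text
time_s: 6.95
eef_pos: [523.5, 340.4, 124.3]
ee_rot: [0.704, -0.069, 0.704, 0.069]
force: [0.5, -0.1, -3.9]
grip_width: 0.762
```

>>> send_rows:
  rows: "0.4 0.1 -0.1 -0.1 0;0.4 0.2 -0.1 -0.1 0;0.4 0.2 -0.1 -0.1 0;0.4 0.2 -0.1 -0.1 0"

```text
time_s: 7.35
eef_pos: [522.7, 339.2, 122.3]
ee_rot: [0.704, -0.069, 0.704, 0.069]
force: [-0.5, -0.7, -3.3]
grip_width: 0.76
```

>>> send_rows:
  rows: "0.4 0.1 0 0 0;0.4 0.1 0 0 0;0.4 0.1 0 0 0"

```text
time_s: 7.65
eef_pos: [522.8, 339.3, 121.6]
ee_rot: [0.704, -0.069, 0.704, 0.069]
force: [-0.8, -0.6, 0.3]
grip_width: 0.759
```

>>> send_rows:
  rows: "0.4 0.05 0 0 0;0.4 0.05 0 0 0;0.85 0.05 0 0 0;1 0.05 0 0 0;1 0.05 0 0 0;1 0.05 0 0 0;1 0.05 0 0 0;1 0.05 0 0 0"

```text
time_s: 8.45
eef_pos: [522.7, 339.3, 120.7]
ee_rot: [0.704, -0.069, 0.704, 0.069]
force: [-0.5, 0.7, 0.6]
grip_width: 0.999
```

>>> send_rows:
  rows: "1 -2 0 0 0;1 -5 0 0 0;1 -8 0 0 0;1 -11 0 0 0;1 -13 0 0 0;1 -13 0 0 0;1 -13 0 0 0"

```text
time_s: 9.15
eef_pos: [522.6, 339.2, 250.1]
ee_rot: [0.704, -0.069, 0.704, 0.069]
force: [-0.0, -0.8, -0.4]
grip_width: 0.998
```

```bash
cat > chk.py <<'E'
import sys
from h import *
name=sys.argv[1]; G=eval(sys.argv[2]) if len(sys.argv)>2 else {}
P,A,s=axes();print(P.round(1),np.round(s['joints'],2),np.round(s['force'],1),round(s['grip_width'],3))
C=[(522.5,339),(536,249.5),(556,162),(574,77)]
p=show(name,"wrist"); T=np.eye(4);T[:3,:3]=A;T[:3,3]=P
p["view"]=np.linalg.inv(T@np.array(p["mount"]))
im=p["pixels"][:,:,::-1].copy();a=np.linspace(0,2*np.pi,60)
def circ(x,y,z,r,c): cv2.polylines(im,[np.round(proj(p,np.c_[x+r*np.cos(a),y+r*np.sin(a),np.full(60,z)])).astype(np.int32)],True,c)
for x,y in C: circ(x,y,24,41,(255,0,0))
for n,(x,y,z) in G.items(): circ(x,y,z,S[n][0],(0,0,255)); circ(x,y,z+S[n][1],S[n][0],(255,0,255))
cv2.imwrite(f"pics/{name}.png",im)
q=show(name+"s","scene")
cv2.imwrite(f"pics/{name}s.png",q["pixels"][:,:,::-1])
E
python3 chk.py w3 "dict(xl=(522.7,339.3,24))"
```

```text
[522.6 339.2 250.1] [0.39 0.53 1.14 0.   1.48 0.19] [-0.  -0.8 -0.4] 0.998
```

View pics/w3.png

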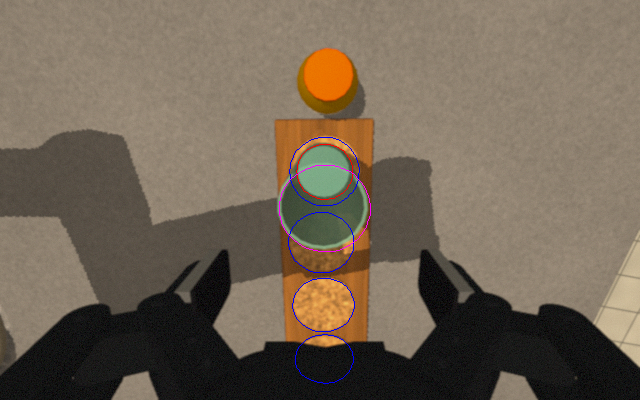

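View pics/w3s.png

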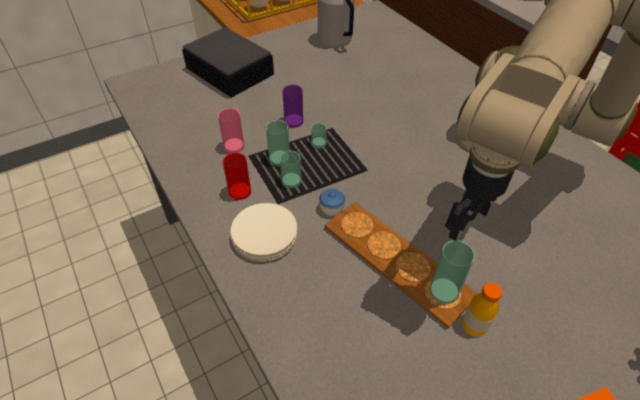

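XL stands on coaster 1 (base at (323,170) in w3), and the overlay agrees. Next is L.

>>> send_rows:
  rows: "1 0 -5 -0.2 0;1 0 -10 -0.4 0;1 0 -15 -0.5 0;1 0 -20 -0.7 0;1 0 -25 -0.9 0;1 0 -30 -1 0;1 0 -35 -1.2 0;1 0 -40 -1.4 0;1 0 -45 -1.6 0;1 0 -50 -1.8 0;1 0 -54 -1.9 0;1 0 -57 -2 0"

```text
time_s: 10.45
eef_pos: [613.2, -226.5, 249.1]
ee_rot: [0.703, -0.068, 0.705, 0.069]
force: [0.0, 0.4, -0.3]
grip_width: 0.994
```

>>> send_rows:
  rows: "1 0 -3.3 -0.1 0;1 0 -3.4 -0.1 0;1 0 -3.4 -0.1 0;1 0 -3.4 -0.1 0;1 0 -3.4 -0.1 0"

```text
time_s: 10.95
eef_pos: [619.3, -256.2, 250.8]
ee_rot: [0.704, -0.069, 0.704, 0.069]
force: [-0.1, -0.2, 0.3]
grip_width: 0.998
```

```bash
python3 chk.py w4 "dict(l=(618,-257.5,5),m=(635.5,-163,5))"
```

```text
[ 619.3 -256.2  250.8] [-0.57  0.64  0.95  0.    1.55 -0.76] [-0.1 -0.2  0.3] 0.998
```

View pics/w4.png

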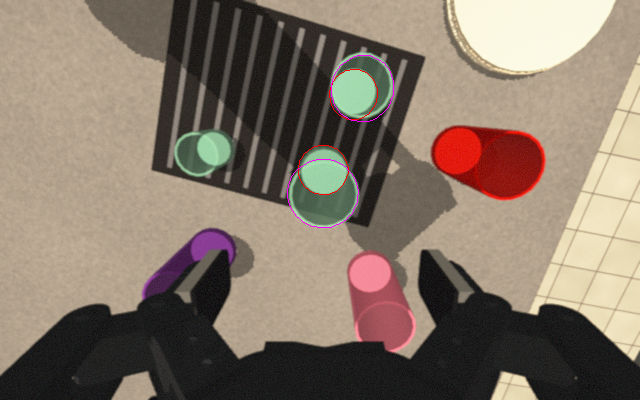

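>>> send_rows:
  rows: "1 5 -0.1 -0.1 0;1 10 -0.1 -0.1 0;1 14 -0.1 -0.1 0;1 16 -0.1 -0.1 0;1 17 -0.1 -0.1 0;1 17.5 -0.1 -0.1 0;1 17.5 -0.1 -0.1 0;1 17.5 -0.1 -0.1 0;1 17.5 -0.1 -0.1 0;1 17.5 -0.1 -0.1 0"

```text
time_s: 12.05
eef_pos: [618.7, -258.7, 76.6]
ee_rot: [0.704, -0.069, 0.703, 0.069]
force: [-0.2, -0.7, -0.3]
grip_width: 1.0
```

>>> send_rows:
  rows: "0.4 0 0 0 0;0.4 0 0 0 0;0.4 0 0 0 0;0.4 0 0 0 0;0.4 0 0 0 0;0.4 0 0 0 0;0.4 0 0 0 0;0.4 0 0 0 0"

```text
time_s: 12.85
eef_pos: [618.8, -258.7, 76.3]
ee_rot: [0.704, -0.069, 0.703, 0.069]
force: [1.8, -0.8, 5.1]
grip_width: 0.701
```

>>> send_rows:
  rows: "0.4 -1 0 0 0;0.4 -3 0 0 0;0.4 -6 0 0 0;0.4 -9 0 0 0;0.4 -11 1 0 0;0.4 -12 4 0.1 0;0.4 -12 8 0.3 0;0.4 -12 12 0.4 0;0.4 -12 16 0.5 0;0.4 -12 20 0.6 0;0.4 -12 24 0.8 0;0.4 -12 28 0.9 0"

```text
time_s: 14.05
eef_pos: [572.1, 19.4, 195.7]
ee_rot: [0.703, -0.069, 0.704, 0.069]
force: [-0.1, -0.2, -2.0]
grip_width: 0.706
```

>>> send_rows:
  rows: "0.4 0 4 0.1 0;0.4 0 8 0.3 0;0.4 0 12 0.4 0;0.4 0 16 0.5 0;0.4 0 19 0.6 0;0.4 0 21.5 0.7 0;0.4 0 23 0.7 0;0.4 0 23.3 0.7 0;0.4 2 23.3 0.7 0;0.4 5 23.3 0.7 0;0.4 7 23.3 0.7 0;0.4 7 23.3 0.7 0"

```text
time_s: 15.25
eef_pos: [533.5, 246.3, 123.1]
ee_rot: [0.702, -0.069, 0.706, 0.068]
force: [0.0, 0.2, -1.9]
grip_width: 0.701
```

>>> send_rows:
  rows: "0.4 0 0 0 0;0.4 0 0 0 0;0.4 0 0 0 0"

```text
time_s: 15.55
eef_pos: [535.3, 247.7, 127.1]
ee_rot: [0.704, -0.069, 0.703, 0.069]
force: [-0.2, 0.1, -2.2]
grip_width: 0.699
```

```bash
python3 chk.py w5
```

```text
[535.3 247.7 127.1] [ 0.24  0.55  1.43 -0.    1.16  0.04] [-0.2  0.1 -2.2] 0.699
```

View pics/w5.png

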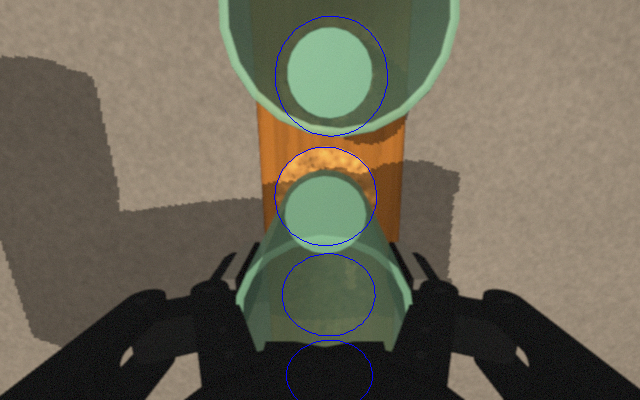

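>>> send_rows:
  rows: "0.4 1 0.1 0.1 0;0.4 2 0.1 0.1 0;0.4 2.6 0.1 0.1 0;0.4 2.9 0.1 0.1 0;0.4 2.9 0.1 0.1 0;0.4 2.9 0.1 0.1 0;0.4 2.9 0.1 0.1 0"

```text
time_s: 16.35
eef_pos: [535.7, 249.0, 97.2]
ee_rot: [0.704, -0.069, 0.703, 0.069]
force: [-0.5, 0.7, -2.0]
grip_width: 0.707
```

>>> send_rows:
  rows: "0.4 0.1 0 0 0;0.4 0.1 0 0 0;0.4 0.1 0 0 0"

```text
time_s: 16.65
eef_pos: [535.5, 249.0, 95.9]
ee_rot: [0.704, -0.069, 0.704, 0.069]
force: [0.3, 0.2, -2.2]
grip_width: 0.705
```

>>> send_rows:
  rows: "0.4 0.1 0 0 0;0.4 0.1 0 0 0;0.4 0.1 0 0 0"

```text
time_s: 16.95
eef_pos: [535.6, 249.1, 95.3]
ee_rot: [0.704, -0.069, 0.704, 0.069]
force: [-1.6, -0.0, 4.6]
grip_width: 0.703
```

>>> send_rows:
  rows: "0.85 0 0 0 0;1 0 0 0 0;1 0 0 0 0;1 0 0 0 0;1 0 0 0 0;1 -2 0 0 0;1 -5 0 0 0;1 -9 0 0 0;1 -13 0 0 0;1 -15 0 0 0;1 -15 0 0 0;1 -15 0 0 0"

```text
time_s: 18.15
eef_pos: [535.3, 249.0, 244.1]
ee_rot: [0.703, -0.069, 0.704, 0.069]
force: [-0.1, -0.4, -1.1]
grip_width: 1.0
```

```bash
python3 chk.py w6 "dict(xl=(522.7,339.3,24),l=(536,249.5,24))"
```

```text
[535.3 249.  244.1] [ 0.24  0.45  1.27 -0.    1.42  0.04] [-0.1 -0.4 -1.1] 1.0
```

View pics/w6.png

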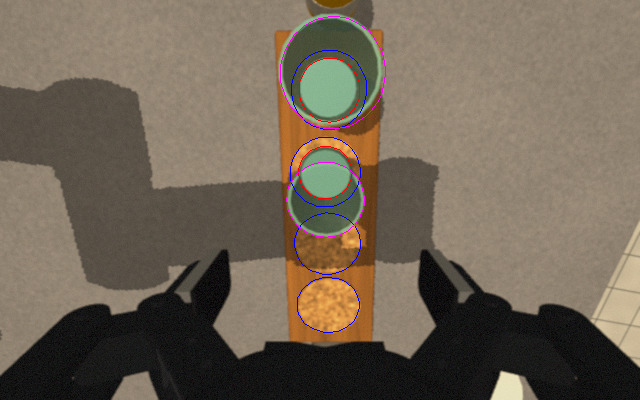

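>>> send_rows:
  rows: "1 0 -5 0.2 0;1 0 -10 0.4 0;1 0 -15 0.7 0;1 0 -20 0.9 0;1 0 -25 1.1 0;1 0 -30 1.3 0;1 0 -35 1.6 0;1 0 -39 1.8 0;1 0 -41.5 1.9 0;1 0 -42.4 1.9 0;1 0 -42.4 1.9 0;1 0 -42.4 1.9 0"

```text
time_s: 19.45
eef_pos: [636.2, -161.9, 244.5]
ee_rot: [0.703, -0.069, 0.704, 0.07]
force: [0.6, 0.3, 0.2]
grip_width: 0.998
```

```bash
python3 chk.py w7 "dict(m=(635.5,-163,5),s=(484,-257,5))"
```

```text
[ 636.2 -161.9  244.5] [-0.43  0.61  1.02  0.    1.52 -0.62] [0.6 0.3 0.2] 0.998
```

View pics/w7.png

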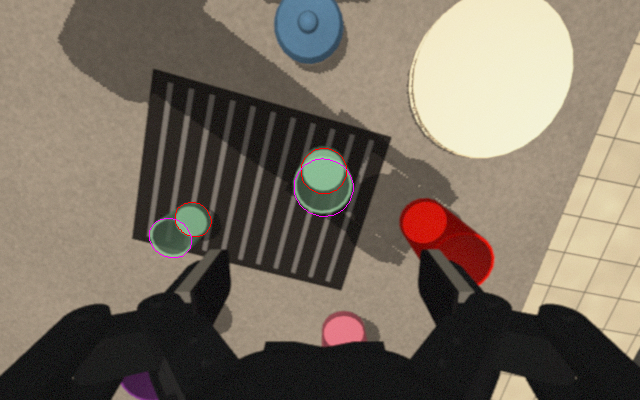

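>>> send_rows:
  rows: "1 5 -0.1 0 0;1 10 -0.1 0 0;1 14 -0.1 0 0;1 17 -0.1 0 0;1 19 -0.1 0 0;1 19.5 -0.1 0 0;1 19.5 -0.1 0 0;1 19.5 -0.1 0 0;1 19.5 -0.1 0 0"

```text
time_s: 20.45
eef_pos: [637.2, -164.3, 51.4]
ee_rot: [0.704, -0.069, 0.703, 0.069]
force: [0.7, 0.1, -0.1]
grip_width: 1.0
```

>>> send_rows:
  rows: "0.3 0 0 0 0;0.3 0 0 0 0;0.3 0 0 0 0;0.3 0 0 0 0;0.3 0 0 0 0;0.3 0 0 0 0;0.3 0 0 0 0;0.3 0 0 0 0;0.3 0 0 0 0"

```text
time_s: 21.35
eef_pos: [636.7, -164.4, 50.7]
ee_rot: [0.704, -0.069, 0.703, 0.069]
force: [-2.4, 0.0, 5.0]
grip_width: 0.654
```

>>> send_rows:
  rows: "0.3 -1 0 0 0;0.3 -3 0 0 0;0.3 -6 0 0 0;0.3 -9 0 0 0;0.3 -11 1 0 0;0.3 -12 4 -0.2 0;0.3 -12 8 -0.4 0;0.3 -12 12 -0.6 0;0.3 -12 16 -0.8 0;0.3 -12 20 -1 0;0.3 -12 24 -1.2 0;0.3 -12 28 -1.4 0"

```text
time_s: 22.55
eef_pos: [567.8, 109.3, 170.2]
ee_rot: [0.704, -0.069, 0.704, 0.069]
force: [0.4, -0.8, -1.8]
grip_width: 0.653
```

>>> send_rows:
  rows: "0.3 0 3 -0.1 0;0.3 0 4.8 -0.2 0;0.3 0 5.4 -0.3 0;0.3 0 5.5 -0.3 0;0.3 2 5.5 -0.3 0;0.3 5 5.5 -0.3 0;0.3 7 5.5 -0.3 0;0.3 7 5.5 -0.3 0;0.3 7 5.5 -0.3 0;0.3 7 5.5 -0.3 0"

```text
time_s: 23.55
eef_pos: [555.8, 160.7, 101.3]
ee_rot: [0.705, -0.069, 0.703, 0.069]
force: [-1.1, -0.3, -1.6]
grip_width: 0.65
```

```bash
python3 chk.py w8
```

```text
[555.8 160.7 101.3] [ 0.08  0.56  1.49 -0.    1.09 -0.12] [-1.1 -0.3 -1.6] 0.65
```

View pics/w8.png

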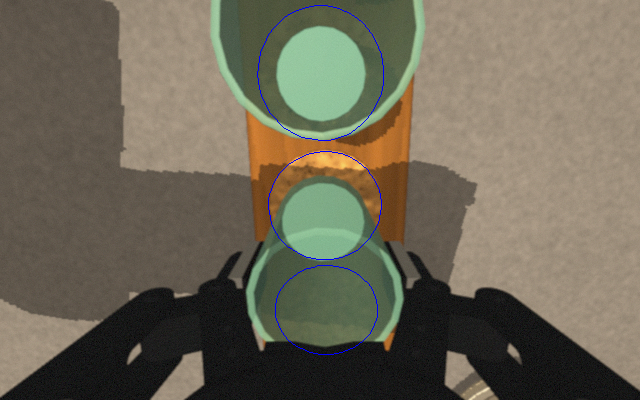

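Everything lines up. Lowering from 101.3 to 69.7.

>>> send_rows:
  rows: "0.3 1 0 0 0;0.3 2 0 0 0;0.3 2.6 0 0 0;0.3 2.9 0 0 0;0.3 2.9 0 0 0;0.3 2.9 0 0 0;0.3 2.9 0 0 0"

```text
time_s: 24.35
eef_pos: [555.0, 161.1, 71.0]
ee_rot: [0.704, -0.069, 0.704, 0.069]
force: [-0.2, 0.2, -1.8]
grip_width: 0.651
```

>>> send_rows:
  rows: "0.3 0.1 0 0 0;0.3 0.1 0 0 0;0.3 0.1 0 0 0"

```text
time_s: 24.65
eef_pos: [554.9, 161.1, 69.8]
ee_rot: [0.704, -0.069, 0.704, 0.069]
force: [0.4, -0.4, -0.6]
grip_width: 0.653
```

>>> send_rows:
  rows: "0.3 0.1 0 0 0;0.3 0.1 0 0 0;0.3 0.1 0 0 0"

```text
time_s: 24.95
eef_pos: [554.9, 161.1, 69.6]
ee_rot: [0.704, -0.069, 0.704, 0.069]
force: [-3.4, -1.1, 6.3]
grip_width: 0.657
```

>>> send_rows:
  rows: "0.75 0 0 0 0;1 0 0 0 0;1 0 0 0 0;1 0 0 0 0;1 0 0 0 0;1 0 0 0 0;1 -2 0 0 0;1 -5 0 0 0;1 -9 0 0 0;1 -13 0 0 0;1 -17 0 0 0;1 -17 0 0 0"

```text
time_s: 26.15
eef_pos: [556.6, 161.3, 244.5]
ee_rot: [0.707, -0.069, 0.7, 0.069]
force: [1.0, -0.8, 0.1]
grip_width: 1.002
```

```bash
python3 chk.py w9 "dict(xl=(522.7,339.3,24),l=(536,249.5,24),m=(555.2,162,24))"
```

```text
[556.6 161.3 244.5] [ 0.08  0.42  1.31 -0.    1.4  -0.12] [ 1.  -0.8  0.1] 1.002
```

View pics/w9.png

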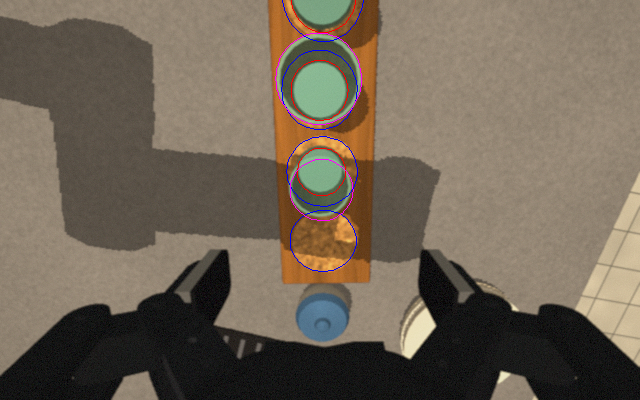

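>>> send_rows:
  rows: "1 0 -4.5 -1.7 0;1 0 -9 -3.4 0;1 0 -13.5 -5.1 0;1 0 -18 -6.8 0;1 0 -22.5 -8.5 0;1 0 -27 -10.2 0;1 0 -31.5 -11.9 0;1 0 -36 -13.6 0;1 0 -38.5 -14.6 0;1 0 -39.7 -15 0;1 0 -39.7 -15 0;1 0 -39.7 -15 0"

```text
time_s: 27.45
eef_pos: [484.9, -256.2, 238.2]
ee_rot: [0.703, -0.069, 0.704, 0.07]
force: [0.5, 1.1, 0.2]
grip_width: 1.003
```

```bash
python3 chk.py w10 "dict(s=(484,-257,5))"
```

```text
[ 484.9 -256.2  238.2] [-0.7   0.36  1.41  0.    1.37 -0.9 ] [0.5 1.1 0.2] 1.003
```

View pics/w10.png

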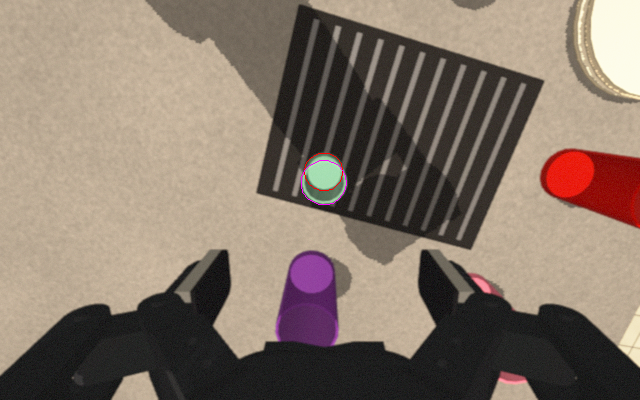

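>>> send_rows:
  rows: "1 5 -0.1 0 0;1 10 -0.1 0 0;1 14 -0.1 0 0;1 17 -0.1 0 0;1 19.5 -0.1 0 0;1 20.7 -0.1 0 0;1 21 -0.1 0 0;1 21 -0.1 0 0;1 21 -0.1 0 0;1 21 -0.1 0 0"

```text
time_s: 28.55
eef_pos: [485.4, -258.8, 29.9]
ee_rot: [0.704, -0.069, 0.703, 0.068]
force: [1.2, 0.3, -0.2]
grip_width: 1.003
```

>>> send_rows:
  rows: "0.2 0 0 0 0;0.2 0 0 0 0;0.2 0 0 0 0;0.2 0 0 0 0;0.2 0 0 0 0;0.2 0 0 0 0;0.2 0 0 0 0;0.2 0 0 0 0;0.2 0 0 0 0;0.2 0 0 0 0"

```text
time_s: 29.55
eef_pos: [485.1, -258.6, 29.3]
ee_rot: [0.704, -0.069, 0.704, 0.069]
force: [-0.6, 1.0, 4.9]
grip_width: 0.531
```

>>> send_rows:
  rows: "0.2 -1 0 0 0;0.2 -3 0 0 0;0.2 -6 0 0 0;0.2 -9 0 0 0;0.2 -11 1 0.5 0;0.2 -12 4 2 0;0.2 -12 8 4 0;0.2 -12 12 6 0;0.2 -12 16 8 0;0.2 -12 20 10 0;0.2 -12 24 12 0;0.2 -12 27 13.5 0"

```text
time_s: 30.75
eef_pos: [565.1, 35.2, 149.2]
ee_rot: [0.704, -0.069, 0.704, 0.069]
force: [-0.1, 0.3, -0.4]
grip_width: 0.533
```

>>> send_rows:
  rows: "0.2 0 2 0.8 0;0.2 0 3.5 1.4 0;0.2 0 4 1.6 0;0.2 0 4.1 1.6 0;0.2 2 4.1 1.6 0;0.2 5 4.1 1.6 0;0.2 7 4.1 1.6 0;0.2 7 4.1 1.6 0;0.2 7 4.1 1.6 0;0.2 7 4.1 1.6 0"

```text
time_s: 31.75
eef_pos: [573.5, 75.5, 80.3]
ee_rot: [0.705, -0.069, 0.703, 0.069]
force: [-0.4, 0.2, -0.1]
grip_width: 0.531
```

```bash
python3 chk.py w11
```

```text
[573.5  75.5  80.3] [-0.07  0.58  1.51 -0.    1.05 -0.27] [-0.4  0.2 -0.1] 0.531
```

View pics/w11.png

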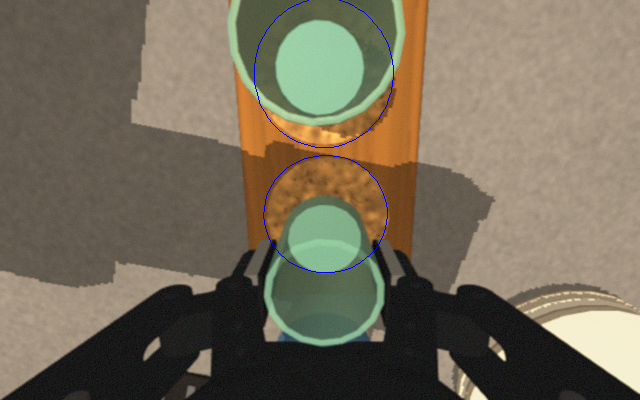

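>>> send_rows:
  rows: "0.2 1 0 0 0;0.2 2 0 0 0;0.2 2.6 0 0 0;0.2 2.9 0 0 0;0.2 2.9 0 0 0;0.2 2.9 0 0 0;0.2 2.9 0 0 0"

```text
time_s: 32.55
eef_pos: [572.9, 76.0, 50.1]
ee_rot: [0.704, -0.069, 0.704, 0.069]
force: [0.2, -0.3, -0.8]
grip_width: 0.533
```

>>> send_rows:
  rows: "0.2 0.1 0 0 0;0.2 0.1 0 0 0;0.2 0.1 0 0 0"

```text
time_s: 32.85
eef_pos: [572.8, 76.0, 48.9]
ee_rot: [0.704, -0.069, 0.704, 0.069]
force: [0.1, -0.1, -0.9]
grip_width: 0.537
```

>>> send_rows:
  rows: "0.2 0.1 0 0 0;0.2 0.1 0 0 0;0.2 0.1 0 0 0"

```text
time_s: 33.15
eef_pos: [572.9, 75.9, 48.3]
ee_rot: [0.704, -0.069, 0.704, 0.069]
force: [-1.4, -1.0, 5.5]
grip_width: 0.534
```

>>> send_rows:
  rows: "0.65 0 0 0 0;0.9 0 0 0 0;1 0 0 0 0;1 0 0 0 0;1 0 0 0 0;1 0 0 0 0;1 0 0 0 0;1 -2 0 0 0;1 -5 0 0 0;1 -9 0 0 0;1 -13 0 0 0;1 -17 0 0 0"

```text
time_s: 34.35
eef_pos: [572.5, 75.9, 219.5]
ee_rot: [0.704, -0.069, 0.704, 0.069]
force: [0.4, -0.5, -0.6]
grip_width: 1.0
```

>>> send_rows:
  rows: "1 -2 0 -3 0;1 -2 0 -8 0;1 -2 0 -12 0;1 -2 3 -15 0;1 -2 6 -15 0;1 -2 6 -15 0;1 -2 6 -15 0;1 -2 6 -15 0"

```text
time_s: 35.15
eef_pos: [414.3, 105.2, 237.7]
ee_rot: [0.704, -0.069, 0.704, 0.069]
force: [-0.1, 1.2, -0.1]
grip_width: 1.001
```

```bash
python3 - <<'E'
from h import *
from rig import capture
ps=[capture("scene"),capture("top")]
C=[(522.5,339),(536,249.5),(556,162),(574,77)]
G=dict(xl=(522.7,339.3),l=(536,249.5),m=(555.2,162),s=(573,77.3))
a=np.linspace(0,2*np.pi,60);o=[]
for p,(r,c) in zip(ps,((190,310),(160,170))):
    im=cv2.resize(p["pixels"][:,:,::-1],None,fx=4,fy=4)
    for n,(x,y) in G.items():
        for z,rr,col in((24,S[n][0],(0,0,255)),(24+S[n][1],S[n][0],(255,0,255))):
            cv2.polylines(im,[np.round(4*proj(p,np.c_[x+rr*np.cos(a),y+rr*np.sin(a),np.full(60,z)])).astype(np.int32)],True,col)
    o.append(cv2.resize(im[4*r:4*r+560,4*c:4*c+760],(400,295)))
cv2.imwrite("pics/end.png",np.hstack(o)); cv2.imwrite("pics/ends.png",ps[0]["pixels"][:,:,::-1])
for t in["juice","sugar"]: print(t,[nets.spot_point(p,t)[0]["location"] for nets in [__import__("rig").nets] for p in ps])
E
```

```text
juice [[506.8, 431.2, -2.7], [506.9, 426.7, -0.3]]
sugar [[590.5, -22.0, 0.9], [593.3, -17.8, -3.6]]
```

View pics/end.png

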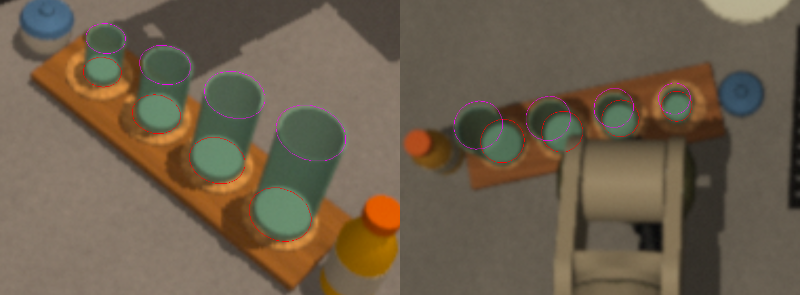

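View pics/ends.png

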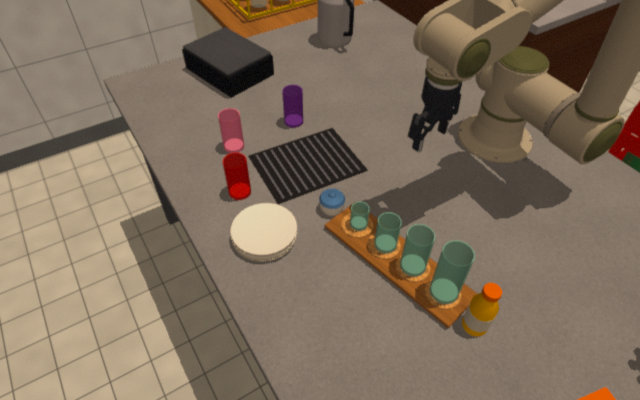

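```bash
python3 - <<'E'
from h import *
from rig import capture
p=capture("scene")
C=[(522.5,339),(536,249.5),(556,162),(574,77)]
a=np.linspace(0,2*np.pi,90)
im=cv2.resize(p["pixels"][190:330,325:485,::-1],None,fx=4.9,fy=4.2*4.9/4.2,interpolation=cv2.INTER_CUBIC)[:600]
f=4.9
for dx in (0,):
  for x,y in C: cv2.polylines(im,[np.round(f*(proj(p,np.c_[x+41*np.cos(a),y+41*np.sin(a),np.full(90,24)])-[325,190])).astype(np.int32)],True,(255,0,0))
cv2.imwrite("pics/z.png",im[100:,:]); print(im.shape)
E
```

```text
(600, 784, 3)
```

View pics/z.png

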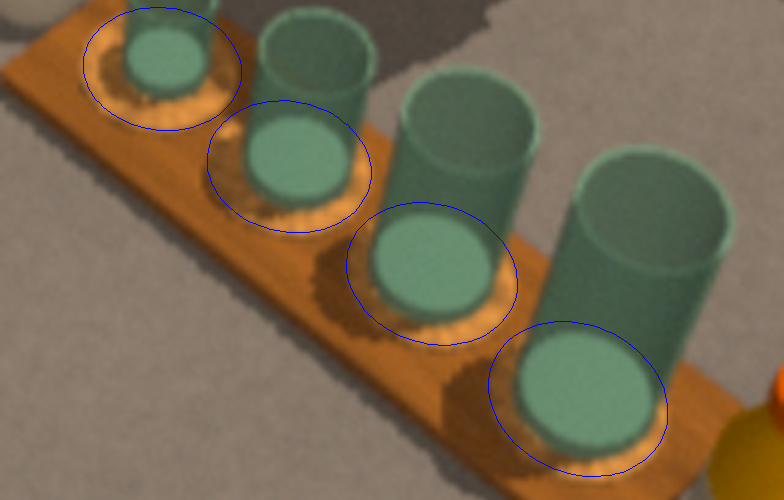

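```bash
python3 -c "
from rig import workorder
print(workorder.finish_job())"
```

```text
the job is handed in; nothing more can be done
None
```

The four green glasses now stand upright on their coasters, in height order. The tallest is beside the juice bottle, then L, then M, and the shortest is beside the sugar bowl. I handed the job in at about 36 s; it reports no verdict.

- **Set-down:** I lowered each glass until the wrist force showed contact with the coaster, then opened the gripper. None was dropped or tipped.
- **Centring:** in the last camera overlays, each glass sits within about 2 to 3 mm of its coaster's centre. The scene and top cameras differ by about 3 mm in x, so I used values between the two.
- **Bottle and bowl:** the arm never touched the juice bottle or the sugar bowl. The networks' positions for them match the start to within about 5 mm, which is their usual scatter.
- **At hand-in:** the gripper was empty and clear of everything. The pink, red and purple glasses were left alone. No check failed.

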